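Load a tile carrier into the clamping jig and latch its lever

TASK

Turn the tile carrier round so that its narrow end (the end with the tile) leads, slide it between the jig's rails until it is fully home against the stop, and then press the jig's sprung lever down until it clicks and stays down by itself, with the foot clamping the tile. Press firmly but do not lean hard on the lever once it is down, and leave the vase, the bowl and the brush where they are.

Things in the scene. Friction and masses are not known exactly. Their poses are not given: they have to be found in the camera images.
- fin (a point): Centre of the upright grip fin, 46 (x) x 14 (y) x 44 high, on the carrier's tail half. The carrier is a loose plywood tray 150 long, 12 thick, 0.2 to 0.5 kg. x points along it to its narrow nose, z up. The fin spans 12 to 56 mm above the bench; this point is 34 mm up, 120 mm behind the nose end and 30 mm ahead of the tail end. At the start the nose points roughly to the robot.
- nose (a point): Middle of the carrier's nose end face, half-way up its 12 mm thickness; same axes as fin. The tray is 80 wide, but its last 23 mm at the tail are 100 wide and do not fit between the rails. A pinkish fired tile 60 x 62 x 8 is fixed on the nose half, its centre 37 mm behind this point, its face 20 mm above the bench.
- jig: Clamping jig fixed to the bench; place and yaw vary. Origin on the bench, on the centre line of its two rails; x along the rails in the direction of insertion, y left, z up. Rails: x = -30 to 78 mm, 84 apart, 21 high; lips leave a slot 15 high and 74 between lips, so the tray can only slide in from the mouth at -x, lying on the bench. Fully home, the fin centre is at x = -45, y = 0.
- mouth (a point): Centre of the jig's open mouth, at jig x = -51 mm, 6 mm above the bench; axes as the jig. From here to x = -30 mm two short steel plates, 21 high, funnel from about 100 to 84 mm apart.
- stop (a point): Middle of the near face of the stop block (21 high), at jig x = 75 mm, 6 mm above the bench; the nose end face meets it when the carrier is fully home. Axes as the jig.
- hinge (a point): Lever hinge axis at jig x = 38, y = 85, z = 62 mm, between two cheeks 80 high; the axis is the jig's x. The lever is a steel bar 28 wide, 16 thick, from here across above the rails to the press pad on the -y side, 195 mm away, and the catch beyond it. Up, it slopes up to the pad at 0.35 rad; down, it is level. Axes as the jig.
- lever (a joint): Lever angle, rad: 0 = sprung up (as at the start), 0.35 = fully down on its end stop and latched. A spring lifts it. Pressing at the pad takes some 3 N at first, and 10 to 20 N from 0.2 rad on; past about 0.29 rad the catch snaps and pulls it down to 0.35 and holds it. Let go earlier, it springs back up. Once down it is rigid.
- pad_top (a point): Centre of the top face of the lever's rubber press pad, 44 x 40 mm; z is the pad's upward normal. About 150 mm above the bench with the lever up, 82 mm when latched, then at jig x = 38, y = -110 mm; it moves on an arc about the hinge.
- press_pad: The same rubber press pad, 12 thick; it is springy and gives up to 4 mm; origin 10 mm below pad_top. More than 45 N on it would damage the lever.
- catch: Sprung steel catch that snaps over the roller on the lever's tip, sliding in a grey post 34 x 30 x 91 high at jig x = 38, y = -186 mm; its nose reaches to y = -144 and up to 107 mm above the bench. Origin at the nose's crest. It moves by itself as the lever passes: no need to touch it.
- foot: Sprung rubber-tipped clamp foot, 28 mm across, under the lever at jig x = 38, y = 0; origin on the lever bar. With the lever latched and the carrier home it bears on the tile with some 2 to 5 N; with the lever up it hangs over 20 mm above the tile.
- vase: Bystander: grey clay vase, 94 diameter, 105 high, origin under its centre. Leave it alone.
- bowl: Bystander: green glazed bowl, 100 diameter, 55 high, origin under its centre. Leave it alone.
- brush: Bystander: brush with a black handle, 170 long, lying flat. Leave it alone.
Mind the look-alikes: they are no part of the job. There is more than one size of the part that bears fin; the job needs the middle-sized.

How it is judged:
On the way, in this order (a step that is already met when the one before it is completed fails the run):
1. the carrier is fully home in the rails, nose first, with the lever still up (x of fin in the frame of jig between -0.05 and -0.04 m and y of fin in the frame of jig between -0.005 and 0.005 m and z of fin in the frame of jig below 0.038 m and angle between the x axis of fin and the x axis of jig, either way round below 0.07 rad and angle between fin's own z axis and vertical below 0.05 rad and value of joint lever below 0.06 rad), for 0.2 s.
2. the lever is pressed down past its detent (x of fin in the frame of jig between -0.05 and -0.04 m and y of fin in the frame of jig between -0.005 and 0.005 m and z of fin in the frame of jig below 0.038 m and angle between the x axis of fin and the x axis of jig, either way round below 0.07 rad and angle between fin's own z axis and vertical below 0.05 rad and value of joint lever above 0.335 rad), for 0.2 s.
At the end, for the whole second after the job is handed in: The carrier lies flat in the rails, nose first, within 5 mm of fully home and of the centre line and within 0.07 rad of the rails; the lever stays latched (above 0.335 rad) by itself with its foot bearing on the tile with more than 1 N (all of step 2 and contact force between foot and anything else above 1 N); the robot touches nothing.
It fails at once if the press pad is pressed with more than 45 N (contact force between press_pad and anything else above 45 N).
It fails at once if the vase is moved more than 20 mm (distance of vase from where it was at the start of the episode above 0.02 m).
It fails at once if the bowl is moved more than 20 mm (distance of bowl from where it was at the start of the episode above 0.02 m).
It fails at once if the brush is moved more than 20 mm (distance of brush from where it was at the start of the episode above 0.02 m).
It also fails if it takes over 51 s, if anything falls off the work surface, if the arm or the gripper's body presses on something with over 40 N, if the wrist force passes 120 N, or if a joint passes its speed limit or range.

ROBOT

A 7-joint arm with a two-finger parallel gripper is mounted at the origin on the work surface. World frame = base frame: x ahead of the robot, y to its left, z up, the work surface at z = 0. Lengths are in m, angles in rad, forces in N, time in s.
With the tool pointing down it reaches from about 0.425 to 0.925 m from the base axis. Payload 6.8 kg.
Tool frame: the origin (TCP) lies at the very end of the fingers, on their centre line; the grasp point (between the pads) lies 19 mm behind it; x points along the fingers, y is the direction in which the jaws open and shut, and the axes are right-handed (so a half turn about x gives the same grasp; the last joint's range is limited). The gripper opens to 85 mm and grips with 20 to 120 N. Pads are 22 mm wide; open, the fingers measure 114 mm over their backs; the gripper's body (76 mm by 85 mm) begins 54 mm behind the grasp point. The pads swing forward as they close: fully open they stand 13 mm farther back than shut.
Start: joints at [1.106, 0.477, 0.022, 1.555, -0.011, 1.109, -0.083], TCP at [0.236, -0.633, 0.231] pointing down, gripper open.
Joint ranges: [-2.96, 2.96], [-0.34, 2.1], [-1.41, 1.46], [0.24, 2.44], [-1.37, 4.51], [0.17, 1.92], [-2.96, 2.96]. Speed limits (rad/s): [2.39, 2.39, 3.14, 3.14, 3.14, 3.14, 3.14].

INTERFACE

Orientations are given as a rotation vector (axis times angle).
In Python, from bench import get_obs, grab_frame, camera_info, hand_in gives the robot as it stands.
- The arm moves only by the tool apply_moves, never from a script. Its argument "series" is text: rows parted by semicolons, each of 7 numbers parted by spaces: the turn, a rotation vector about the tool's x, y, z in rad, then the shift along the tool's x, y, z in m, then the opening, from 0 (shut) to 1 (fully open). In form: wx wy wz tx ty tz hand; .... A call has 1 to 12 rows; each row is the pose to reach, as a shift and turn from the pose commanded when the call began, along the tool's axes at that moment; what a row does not reach only later rows make up. A row lasts 1/8 s, in which the tool goes at most 62.5 mm and 10.7 degrees, less where a joint would pass 70% of its speed; a pose out of reach is approached as far as the arm can. A call with a gripper value outside its range is refused whole. The fingers move at their own pace and stop on an object; "force" is the grip in N (left out, the last holds). Time passes only in rows, so rows that repeat a pose let the fingers close. It gives the time, the measured TCP pose, the force and the opening at its end, in the units of the state.
- get_obs(): the state, without advancing time (a new reading comes with each control period).
- grab_frame(name): name is "side" or "top" or "wrist"; returns the picture (420x560x3 uint8, blue, green, red); there is no depth.
- camera_info(name): a dict with "fov_y" (degrees; the focal length in pixels is half the picture's height over the tangent of half this angle, whatever the lens; pixels are square), "cx", "cy" (the principal point, pixels), "rvec" (rotation vector, rad) and "tvec" (3), from world to camera coordinates, as OpenCV has them. Camera axes: x right, y down, z forward; pixel columns grow to the right and rows downward; lengths in m; the calibration is good to about 2 mm. A picture is of the moment at which its call begins: read the wrist's pose just before it. camera_info takes no time and is no camera call; for the wrist camera it gives the pose at the moment of the call.
- hand_in(): hands the job in, once; it reports no verdict.
The state is a dict: "clock": time; "joints": joint angles; "qvel": joint speeds; "tau": joint torques, N m; "tcp_pos": TCP position; "orientation": TCP orientation; "contact_force": force on the tool from outside, world axes, zero at the start; "moment": the same for the moment, N m; "grip_width": finger opening in m.
Only numpy, scipy, OpenCV 4.12 (cv2) and the standard library are available. Lean on these libraries where they do the work, as an engineer would, in place of code of your own. Each camera call takes 0.05 s, during which the arm holds its last target.

## Working session

There is one attempt and no reset: what is moved stays moved. The work goes in short steps, Python scripts to look and compute and a tool call to move; the robot and the scene stay as the last step left them, time stands still between calls to the robot, and variables do not carry over. Pictures are saved under pics/ and viewed, and the job is handed in when it is done.

Besides the shell and the picture viewer there is one more tool, called after ">>>" as name(argument=value, ...), one argument or row to a line, values as JSON. apply_moves: Moves the arm, as the interface text tells. Its arguments: {"type":"object","properties":{"series":{"type":"string"},"force":{"type":"number"}},"required":["series"]}

```bash
mkdir -p pics; ls; python3 - <<'E'
from bench import *
import cv2
print(get_obs())
for n in ("side","top","wrist"):
    print(n,camera_info(n)); cv2.imwrite(f"pics/{n}0.png",grab_frame(n))
E
```

```text
pics
{'clock': 0.0, 'joints': array([ 1.10594436,  0.47779304,  0.02231517,  1.55646816, -0.01152781,
        1.10928332, -0.08310148]), 'qvel': array([-0.00104085,  0.00046886, -0.00015575, -0.00058015,  0.00246627,
        0.00027726, -0.00198669]), 'tau': array([ 1.79745521e-04, -5.96456695e+01,  1.60764646e+00, -2.81197786e+01,
        1.23492029e-02,  9.44642583e-03,  1.43597390e-05]), 'tcp_pos': array([ 0.23553082, -0.63193671,  0.23032291]), 'orientation': array([ 2.02740805,  0.36746402, -2.02827605]), 'contact_force': array([0.04970163, 0.53184162, 0.58951667]), 'moment': array([ 0.02405299,  0.02879409, -0.00922482]), 'grip_width': 0.08584086072175143}
side {'fov_y': 54.381243813592576, 'cx': 273.1480302455281, 'cy': 206.05966912787247, 'rvec': array([ 0.12961021, -2.77745108,  1.35403683]), 'tvec': array([0.45508976, 0.1067913 , 1.22786188])}
top {'fov_y': 47.30114010716743, 'cx': 282.0916914043987, 'cy': 204.07288349058447, 'rvec': array([ 2.15804021, -2.2143483 ,  0.08390819]), 'tvec': array([0.01895258, 0.46288472, 1.63874582])}
wrist {'fov_y': 68.68151165950802, 'cx': 281.3701748014788, 'cy': 215.0480678537202, 'rvec': array([-2.39266179,  1.66154513,  0.2279328 ]), 'tvec': array([-0.6736537 , -0.03379519,  0.38020948])}
```

View pics/top0.png

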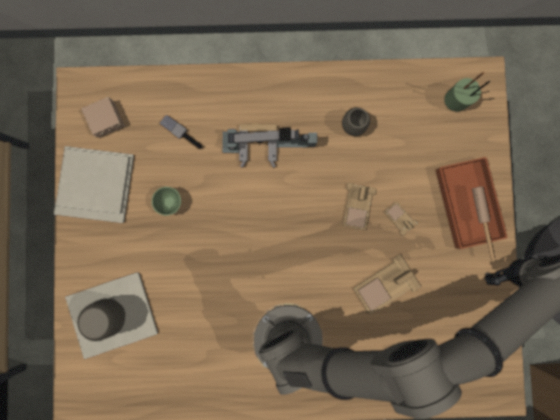

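View pics/side0.png

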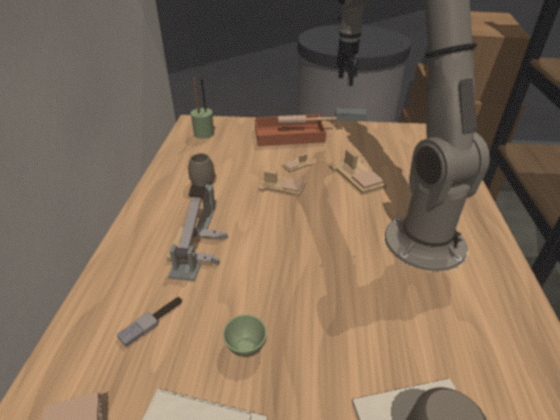

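View pics/wrist0.png

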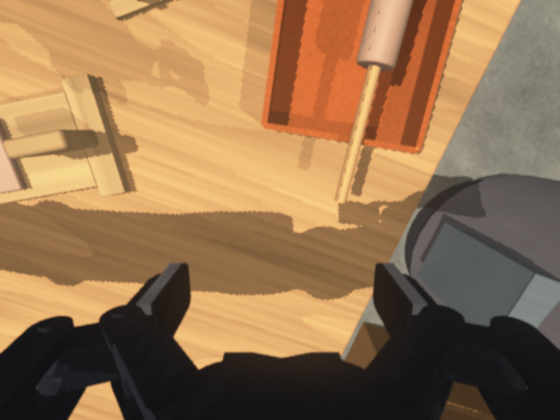

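```bash
cat > h.py <<'E'
import numpy as np, cv2
from scipy.spatial.transform import Rotation as R
from bench import *
class Cam:
    def __init__(s,n):
        c=camera_info(n); s.f=210/np.tan(np.radians(c['fov_y']/2)); s.cx,s.cy=c['cx'],c['cy']
        s.R=R.from_rotvec(c['rvec']).as_matrix(); s.t=np.array(c['tvec']); s.o=-s.R.T@s.t
    def ray(s,p):
        d=s.R.T@np.array([(p[0]-s.cx)/s.f,(p[1]-s.cy)/s.f,1.]); return d/np.linalg.norm(d)
    def plane(s,p,z):
        d=s.ray(p); return s.o+d*(z-s.o[2])/d[2]
    def proj(s,P):
        q=s.R@np.array(P,float)+s.t; return np.array([s.cx+s.f*q[0]/q[2],s.cy+s.f*q[1]/q[2]])
E
python3 - <<'E'
from h import *
T=Cam("top"); S=Cam("side"); print(T.o,S.o)
for n,p in dict(mid=(358,206),small=(400,218),large=(390,285),jig=(258,150),bowl=(168,201),vase=(356,122)).items(): print(n,T.plane(p,0.01).round(3))
im=cv2.imread("pics/top0.png")
a=im[150:320,330:450]; cv2.imwrite("pics/c1.png",cv2.resize(a,None,fx=5,fy=5,interpolation=cv2.INTER_CUBIC)[:, :][:850:,:][:600*2][::1] if 0 else cv2.resize(a,(423,600),interpolation=cv2.INTER_CUBIC))
b=im[110:180,210:335]; cv2.imwrite("pics/c2.png",cv2.resize(b,None,fx=6.4,fy=6.4,interpolation=cv2.INTER_CUBIC))
c=im[175:240,335:425]; cv2.imwrite("pics/c3.png",cv2.resize(c,None,fx=8,fy=8,interpolation=cv2.INTER_CUBIC))
E
```

```text
[0.34318691 0.01534693 1.66796179] [0.35970568 0.94098881 0.84339063]
mid [ 0.45  -0.256  0.01 ]
small [ 0.405 -0.4    0.01 ]
large [ 0.176 -0.356  0.01 ]
jig [0.655 0.086 0.01 ]
bowl [0.485 0.402 0.01 ]
vase [ 0.746 -0.26   0.01 ]
```

View pics/c3.png

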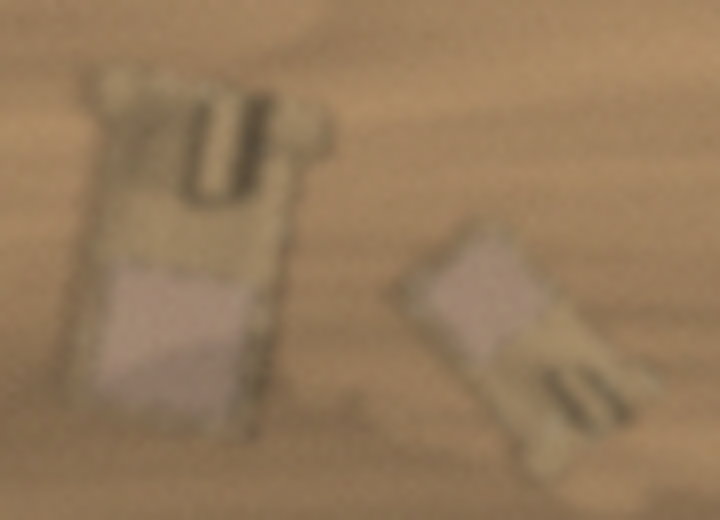

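View pics/c2.png

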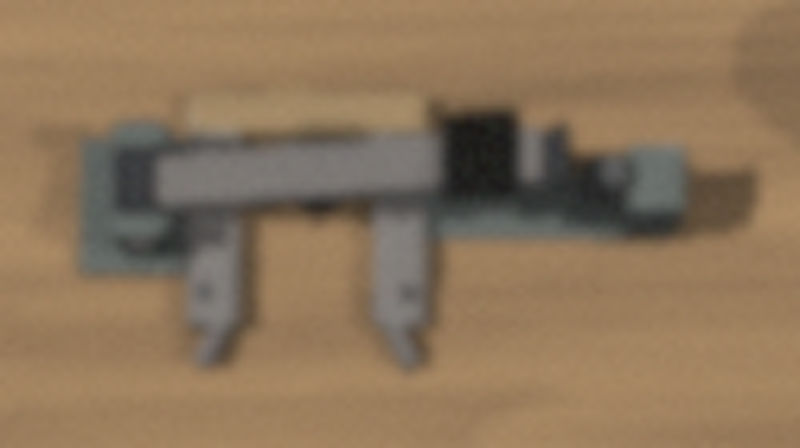

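View pics/c1.png

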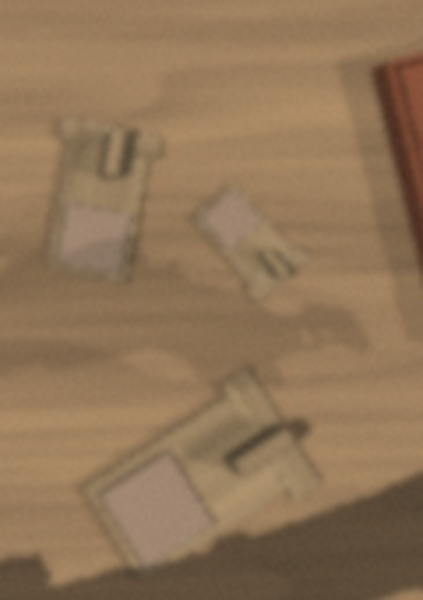

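Candidates for the carrier, in the top view: small (400,218), middle (358,206) and large (390,285). All three have a pink tile and a fin, and I pick (358,206) as the middle-sized one. The jig is at about (260,140), with its mouth facing the robot (down in the picture). Next I measure each carrier's length to confirm the choice.

```bash
python3 - <<'E'
from h import *
T=Cam("top")
c3=lambda x,y:(335+x/8-.5,175+y/8-.5); c2=lambda x,y:(210+x/6.4-.5,110+y/6.4-.5)
P=lambda p,z:T.plane(p,z)[:2]
n=[P(c3(75,400),.012),P(c3(250,435),.012)]; t=[P(c3(95,75),.012),P(c3(330,140),.012)]
print("mid nose",np.mean(n,0),"w",np.linalg.norm(n[0]-n[1]),"tail",np.mean(t,0),np.linalg.norm(t[0]-t[1]))
d=np.mean(n,0)-np.mean(t,0); print("len",np.linalg.norm(d),"yaw",np.arctan2(d[1],d[0]))
a,b=P(c3(228,97),.056),P(c3(217,200),.056); d=b-a
print("fin",(a+b)/2,np.linalg.norm(d),np.arctan2(d[1],d[0]))
sn=[P(c3(400,280),.01),P(c3(485,215),.01)]; st=[P(c3(545,470),.01),P(c3(655,385),.01)]
print("small len",np.linalg.norm(np.mean(sn,0)-np.mean(st,0)))
# jig: rails tops z .021, rail outer/inner edges; plates tips
l=[P(c2(240,320),.021),P(c2(245,215),.021)]; r=[P(c2(372,320),.021),P(c2(372,210),.021)]
for q in l+r: print(q)
print("stop back corners",P(c2(188,95),.021),P(c2(440,98),.021))
print("lever", P(c2(150,180),.07),P(c2(520,150),.14), "pad",P(c2(481,155),.148))
o=get_obs(); M=R.from_rotvec(o['orientation']).as_matrix(); print(M.round(3)); 
W=Cam("wrist"); print("cam in tool",M.T@(W.o-o['tcp_pos']), (M.T@W.R.T).round(3))
E
```

```text
mid nose [ 0.37887966 -0.2419404 ] w 0.07688516656029874 tail [ 0.51271057 -0.26859168] 0.10560036680049363
len 0.13645879277132453 yaw 2.9450227795931703
fin [ 0.49072244 -0.26464109] 0.0439871375059345 2.997731181280367
small len 0.10268985882926386
[0.62089626 0.1246422 ]
[0.67837001 0.12074567]
[0.61908476 0.0531774 ]
[0.67937783 0.05174944]
stop back corners [0.74526689 0.15039933] [0.74016464 0.01326844]
lever [0.6883318  0.16728277] [ 0.68384269 -0.02626912] pad [ 0.68000871 -0.00641057]
[[-0.001  0.349 -0.937]
 [ 0.001 -0.937 -0.349]
 [-1.    -0.001  0.   ]]
cam in tool [-0.14355048 -0.00017046 -0.06843108] [[ 0.001 -0.266  0.964]
 [ 1.    -0.    -0.001]
 [ 0.     0.964  0.266]]
```

The middle carrier measures about 140 mm long and 77/105 mm wide, so (358,206) is the right one. The small one is about 103 mm long. I hover above its fin for a close crop.

>>> apply_moves(
  series="0.53 0 0 0 -0.255 -0.367 1;0.53 0 0 0 -0.255 -0.367 1;0.53 0 0 0 -0.255 -0.367 1;0.53 0 0 0 -0.255 -0.367 1;0.53 0 0 0 -0.255 -0.367 1;0.53 0 0 0 -0.255 -0.367 1;0.53 0 0 0 -0.255 -0.367 1;0.53 0 0 0 -0.255 -0.367 1;0.53 0 0 0 -0.255 -0.367 1;0.53 0 0 0 -0.255 -0.367 1;0.53 0 0 0 -0.255 -0.367 1",
  force=100,
)

```text
clock: 1.52
tcp_pos: [0.4895, -0.2671, 0.2313]
orientation: [-2.129, 0.189, 2.13]
contact_force: [0.3, 0.4, -1.1]
grip_width: 0.0852
```

```bash
python3 - <<'E'
from h import *
import pickle
o=get_obs(); W=camera_info("wrist"); im=grab_frame("wrist"); cv2.imwrite("pics/w1.png",im); pickle.dump((o,W),open("w1.pkl","wb"))
print(o['clock'],o['joints'].round(3),o['qvel'].round(3),o['tcp_pos'],o['orientation'])
E
```

```text
1.525 [ 0.424  0.287 -0.045  1.837  0.016  1.018 -1.374] [-0.004 -0.001 -0.009 -0.001 -0.002 -0.    -0.002] [ 0.48954743 -0.26710263  0.23125047] [-2.12897961  0.18871166  2.12980607]
```

View pics/w1.png

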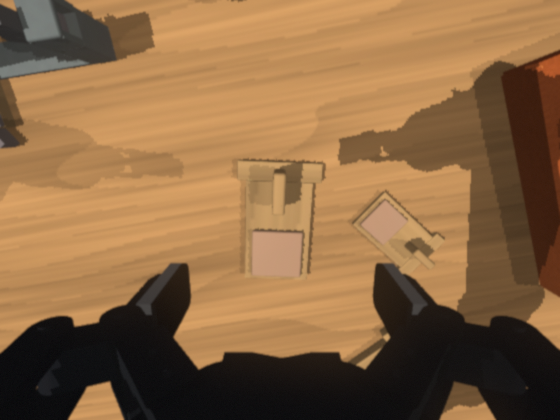

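The carrier sits at about (280,218) with its nose down in the picture and the fin top near (279,192). The small look-alike is at (400,232). I take a close crop to measure.

```bash
python3 - <<'E'
import cv2
im=cv2.imread("pics/w1.png")[150:285,220:340]; cv2.imwrite("pics/w1c.png",cv2.resize(im,None,fx=4.4,fy=4.4,interpolation=cv2.INTER_CUBIC))
E
```

```text
(no output)
```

View pics/w1c.png

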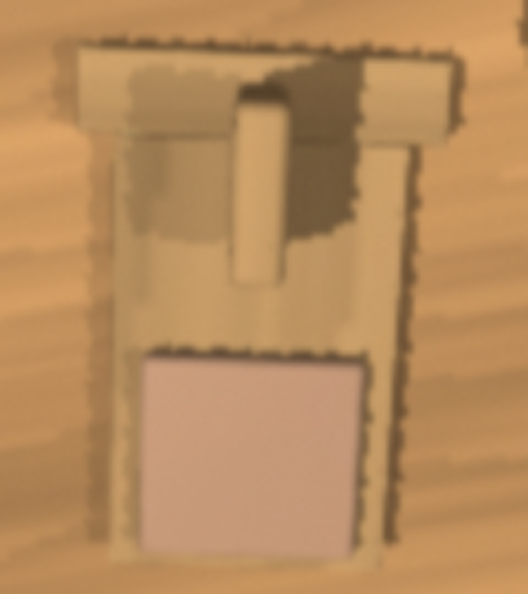

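```bash
cat >> h.py <<'E'
import pickle
class Cam2(Cam):
    def __init__(s,c):
        s.f=210/np.tan(np.radians(c['fov_y']/2)); s.cx,s.cy=c['cx'],c['cy']
        s.R=R.from_rotvec(c['rvec']).as_matrix(); s.t=np.array(c['tvec']); s.o=-s.R.T@s.t
E
python3 - <<'E'
from h import *
o,c=pickle.load(open("w1.pkl","rb")); W=Cam2(c)
q=lambda x,y,z:W.plane((220+x/4.4-.4,150+y/4.4-.4),z)[:2]
f=np.array([q(238,103,.056),q(288,103,.056),q(282,283,.056),q(233,281,.056)])
d=f[2]+f[3]-f[0]-f[1]; print("fin top",f.mean(0),"len",np.linalg.norm(d)/2,"yaw",np.arctan2(d[1],d[0]), "w",np.linalg.norm(f[0]-f[1]))
t=(q(80,45,.012)+q(450,58,.012))/2; n=(q(110,560,.012)+q(380,565,.012))/2; d=n-t
print("tail",t,"nose",n,np.linalg.norm(d),np.arctan2(d[1],d[0]),"fin exp",t+d*0.2)
e=q(80,45,.012)-q(450,58,.012); print("tail edge yaw",np.arctan2(e[1],e[0])+np.pi/2-np.pi, "w",np.linalg.norm(e))
M=R.from_rotvec(o['orientation']).as_matrix(); print(o['tcp_pos'],np.arctan2(M[1,2],M[0,2]))
T=[q(145,358,.02),q(362,362,.02),q(352,556,.02),q(140,552,.02)]
T=np.array(T);d=T[2]+T[3]-T[0]-T[1]; print("tile",T.mean(0),np.arctan2(d[1],d[0]),np.linalg.norm(T[0]-T[1]),np.linalg.norm(d)/2)
E
```

```text
fin top [ 0.4935321  -0.26410932] len 0.04373363520589609 yaw 2.9325919753451513 w 0.011781587526810997
tail [ 0.52247948 -0.2703004 ] nose [ 0.37674687 -0.23806365] 0.14925549234125576 2.9238934932962963 fin exp [ 0.49333296 -0.26385305]
tail edge yaw -0.21127579120089557 w 0.09827524162031898
[ 0.48954743 -0.26710263  0.23125047] 2.965270997837529
tile [ 0.41205431 -0.24604861] 2.924736818958268 0.05995214038767636 0.05885639750065919
```

>>> apply_moves(
  series="0.038 0 0 0.06 -0.0037 -0.0033 1;0.038 0 0 0.12 -0.0037 -0.0033 1;0.038 0 0 0.17 -0.0037 -0.0033 1;0.038 0 0 0.205 -0.0037 -0.0033 1;0.038 0 0 0.205 -0.0037 -0.0033 1;0.038 0 0 0.205 -0.0037 -0.0033 0;0.038 0 0 0.205 -0.0037 -0.0033 0;0.038 0 0 0.205 -0.0037 -0.0033 0;0.038 0 0 0.205 -0.0037 -0.0033 0;0.038 0 0 0.205 -0.0037 -0.0033 0;0.038 0 0 0.205 -0.0037 -0.0033 0;0.038 0 0 0.205 -0.0037 -0.0033 0",
  force=100,
)

```text
clock: 3.08
tcp_pos: [0.4952, -0.2629, 0.0275]
orientation: [-2.112, 0.225, 2.109]
contact_force: [-0.7, -0.0, 7.2]
grip_width: 0.0123
```

```bash
python3 - <<'E'
from h import *
o=get_obs(); im=grab_frame("wrist"); cv2.imwrite("pics/w2.png",im)
M=R.from_rotvec(o['orientation']).as_matrix(); print(o,M.round(4),np.arctan2(M[1,2],M[0,2]))
E
```

```text
{'clock': 3.075, 'joints': array([ 0.40836711,  0.56518994, -0.04074461,  1.97515251,  0.03933104,
        0.60011408, -1.44050503]), 'qvel': array([ 7.08889869e-04,  1.91902257e-05, -7.14838499e-04,  3.70135702e-04,
       -1.32079284e-03, -9.71206656e-04,  1.60504637e-03]), 'tau': array([-3.32403090e-01, -5.09639847e+01,  4.58451323e-01, -1.66618645e+01,
       -1.51133006e-01, -3.43701532e-01, -5.07896428e-02]), 'tcp_pos': array([ 0.49518734, -0.26289628,  0.0274552 ]), 'orientation': array([-2.11219178,  0.22465656,  2.1085815 ]), 'contact_force': array([-0.68278096, -0.0488493 ,  7.17402036]), 'moment': array([-0.06765917,  0.25947336,  0.01279161]), 'grip_width': 0.012270204232271908} [[ 1.600e-03 -2.097e-01 -9.778e-01]
 [-1.000e-03 -9.778e-01  2.097e-01]
 [-1.000e+00  7.000e-04 -1.800e-03]] 2.930354111774345
```

View pics/w2.png

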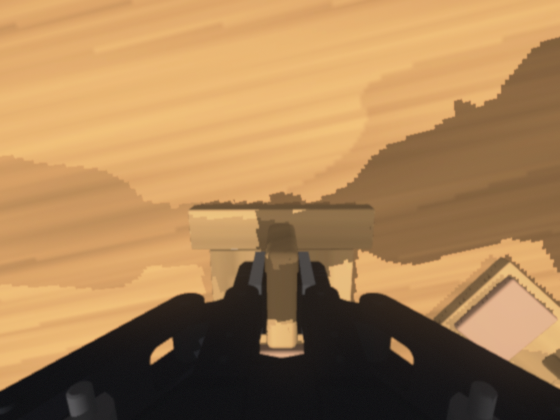

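The fin is gripped (12.3 mm opening). I lift it and go in front of the jig to measure the jig with the wrist camera.

>>> apply_moves(
  series="0 0 0 -0.015 0 0 0;0 0 0 -0.05 0 0 0;0 0 0 -0.1 0 0 0;0 0 0 -0.15 -0.03 0 0;0 0 0 -0.18 -0.08 0.005 0;0 0 0 -0.18 -0.13 0.01 0;0 0 0 -0.18 -0.18 0.012 0;0 0 0 -0.18 -0.23 0.014 0;0 0 0 -0.18 -0.28 0.016 0;0 0 0 -0.18 -0.32 0.018 0;0 0 0 -0.18 -0.347 0.018 0;0 0 0 -0.18 -0.347 0.018 0",
)

```text
clock: 4.62
tcp_pos: [0.5492, 0.0838, 0.2067]
orientation: [-2.112, 0.218, 2.112]
contact_force: [-0.7, -0.4, -3.1]
grip_width: 0.0126
```

```bash
python3 - <<'E'
from h import *
o=get_obs(); W=camera_info("wrist"); im=grab_frame("wrist"); cv2.imwrite("pics/w3.png",im); pickle.dump((o,W),open("w3.pkl","wb"))
cv2.imwrite("pics/s3.png",grab_frame("side"))
M=R.from_rotvec(o['orientation']).as_matrix(); print(o['tcp_pos'],o['contact_force'],o['grip_width'],o['qvel'].round(3),np.arctan2(M[1,2],M[0,2]))
E
```

```text
[0.54918694 0.08377905 0.20668123] [-0.73860063 -0.37102438 -3.13978239] 0.01261162346240107 [ 0.034 -0.009  0.046  0.022  0.016  0.006  0.018] 2.935074125735812
```

View pics/w3.png

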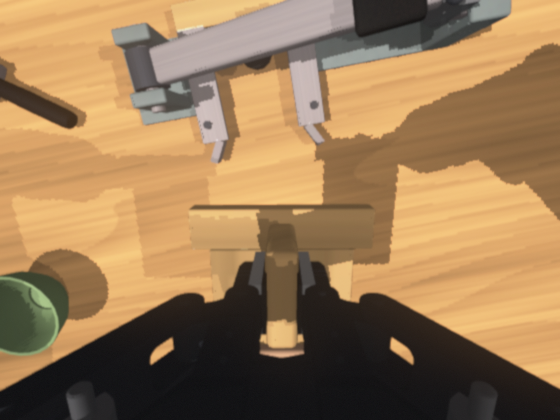

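View pics/s3.png

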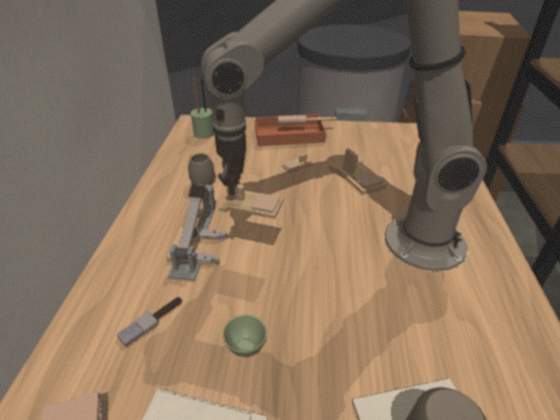

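Lifted with no droop. The wrist view shows the jig with rail mouth ends near (215,140) and (313,122), and the pad near (390,10). I crop it.

```bash
python3 - <<'E'
import cv2
im=cv2.imread("pics/w3.png")[0:175,105:345]; cv2.imwrite("pics/w3c.png",cv2.resize(im,None,fx=3.3,fy=3.3,interpolation=cv2.INTER_CUBIC))
E
```

```text
(no output)
```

View pics/w3c.png

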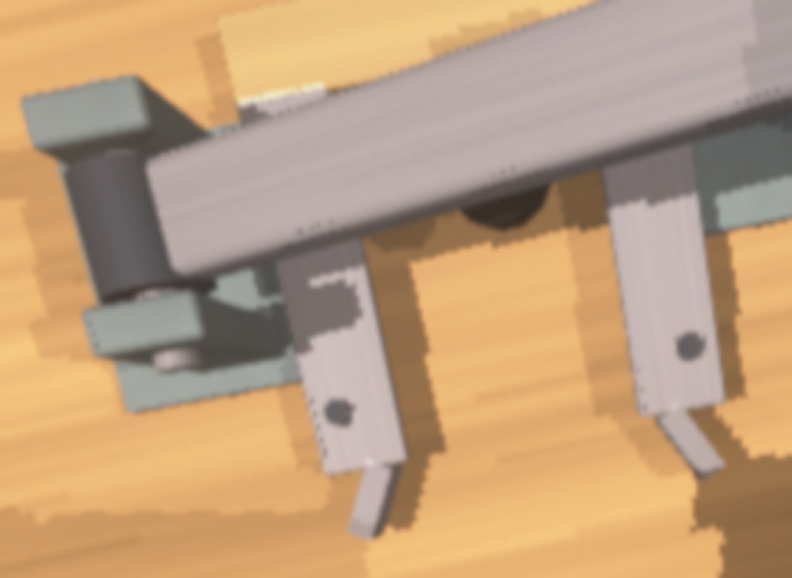

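```bash
python3 - <<'E'
from h import *
o,c=pickle.load(open("w3.pkl","rb")); W=Cam2(c)
q=lambda x,y,z=.021:W.plane((105+x/3.3-.35,0+y/3.3-.35),z)[:2]
yaw=lambda d:np.arctan2(d[1],d[0])
Li=[q(405,460),q(362,240)]; Lo=[q(325,472),q(278,262)]; Ri=[q(640,412),q(607,175)]; Ro=[q(722,400),q(693,145)]
for a in (Li,Lo,Ri,Ro): print(a[0],yaw(a[1]-a[0]))
print("front line yaw",yaw(Lo[0]-Ro[0])-np.pi/2, "inner gap",np.linalg.norm(Li[0]-Ri[0]),"outer",np.linalg.norm(Lo[0]-Ro[0]))
m=(Li[0]+Ri[0]+Lo[0]+Ro[0])/4; print("front mid (jig x=-30,y=0)",m)
print("foot",q(505,200,.05))
for th in [yaw(Lo[0]-Ro[0])-np.pi/2]:
    u=np.array([np.cos(th),np.sin(th)]); print("jig origin",m+.03*u,"home fin",m-.015*u)
# plates tips
print("tips",q(365,535),q(710,475))
# top-view compare
T=Cam("top"); 
for p in (m,): print(T.proj([*p,.021]))
E
```

```text
[0.6188326  0.12778413] -0.053577656070572986
[0.6204574  0.15348603] -0.04628007282626314
[0.61787065 0.05250873] -0.048107471601869206
[0.61615221 0.02692571] -0.052688126048556716
front line yaw -0.03400381892709281 inner gap 0.07528154526586772 outer 0.1266335260004909
front mid (jig x=-30,y=0) [0.61832821 0.09017615]
foot [0.67900872 0.07922269]
jig origin [0.64831087 0.08915623] home fin [0.60333689 0.09068611]
tips [0.59878268 0.1462571 ] [0.59455481 0.03448826]
[256.95851726 159.98406699]
```

>>> apply_moves(
  series="-0.1 0 0 0 0.003 0.05 0;-0.25 0 0 0 0.006 0.098 0;-0.4 0 0 0 0.006 0.098 0;-0.55 0 0 0 0.006 0.098 0;-0.7 0 0 0 0.006 0.098 0;-0.85 0 0 0 0.006 0.098 0;-1 0 0 0 0.006 0.098 0;-1.15 0 0 0 0.006 0.098 0;-1.3 0 0 0 0.006 0.098 0;-1.45 0 0 0 0.006 0.098 0;-1.6 0 0 0 0.006 0.098 0;-1.65 0 0 0 0.006 0.098 0",
)

```text
clock: 6.22
tcp_pos: [0.4523, 0.0937, 0.2064]
orientation: [1.305, 1.143, -1.306]
contact_force: [0.1, -0.2, -4.4]
grip_width: 0.0123
```

>>> apply_moves(
  series="-0.15 0 0 0 0 0 0;-0.3 0 0 0.03 0 0 0;-0.45 0 0 0.06 0 0 0;-0.6 0 0 0.1 0 0 0;-0.75 0 0 0.13 0 0 0;-0.9 0 0 0.145 0 0 0;-1.05 0 0 0.145 0 0 0;-1.2 0 0 0.145 0 0 0;-1.35 0 0 0.145 0 0 0;-1.5 0 0 0.145 0 0 0;-1.65 0 0 0.145 0 0 0;-1.65 0 0 0.145 0 0 0",
)

```text
clock: 7.72
tcp_pos: [0.4525, 0.0937, 0.0613]
orientation: [0.044, 1.571, -0.045]
contact_force: [-0.6, -1.1, -3.4]
grip_width: 0.0125
```

```bash
python3 - <<'E'
from h import *
o=get_obs(); W=camera_info("wrist"); im=grab_frame("wrist"); cv2.imwrite("pics/w4.png",im); pickle.dump((o,W),open("w4.pkl","wb"))
t=grab_frame("top");cv2.imwrite("pics/t4.png",cv2.resize(t[90:250,160:400],None,fx=3.3,fy=3.3,interpolation=cv2.INTER_CUBIC))
M=R.from_rotvec(o['orientation']).as_matrix(); print(o['clock'],o['joints'].round(3),o['tcp_pos'],o['contact_force'],o['grip_width'],np.arctan2(M[1,2],M[0,2]),M.round(3))
E
```

```text
7.725 [ 0.246  0.483 -0.705  2.151  0.504  0.675  0.708] [0.45251279 0.09366362 0.06128818] [-0.61812123 -1.14625146 -3.43202582] 0.012529530328680082 -0.05669848576167254 [[-0.     0.057  0.998]
 [-0.001  0.998 -0.057]
 [-1.    -0.001 -0.   ]]
```

View pics/w4.png

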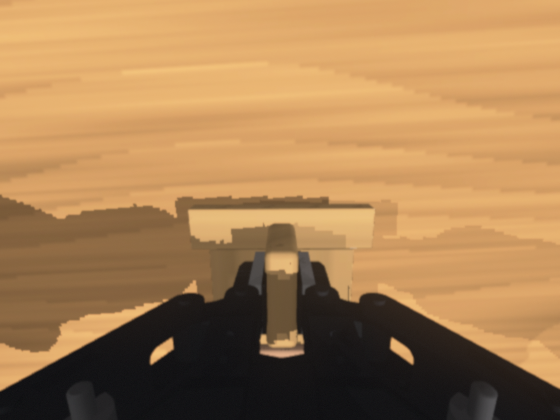

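View pics/t4.png

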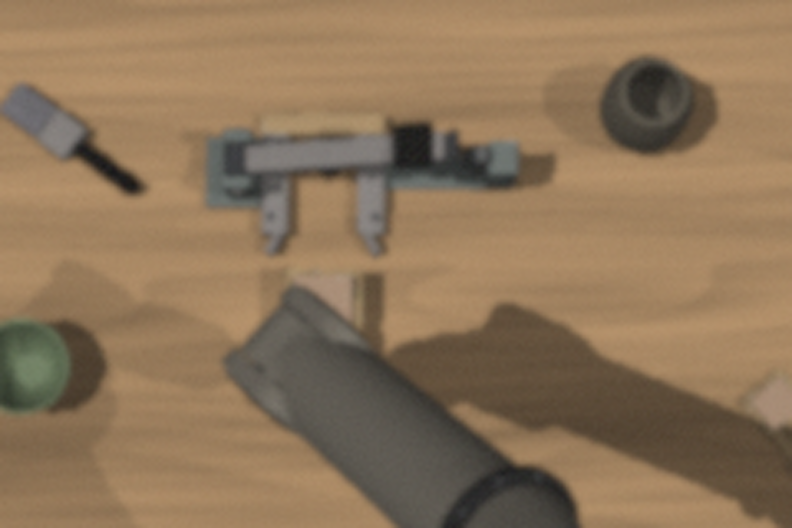

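>>> apply_moves(
  series="-0.009 0 0 0.01 0.0044 0 0;-0.009 0 0 0.02 0.0044 0 0;-0.009 0 0 0.028 0.0044 0 0;-0.009 0 0 0.031 0.0044 0 0;-0.009 0 0 0.033 0.0044 0 0;-0.009 0 0 0.033 0.0044 0 0",
)

```text
clock: 8.57
tcp_pos: [0.4528, 0.0999, 0.0283]
orientation: [0.034, 1.571, -0.034]
contact_force: [-0.7, 0.5, -3.0]
grip_width: 0.0122
```

```bash
python3 - <<'E'
from h import *
o=get_obs()
M=R.from_rotvec(o['orientation']).as_matrix(); print(o['clock'],o['joints'].round(3),o['tcp_pos'],o['contact_force'],o['moment'],o['grip_width'],np.arctan2(M[1,2],M[0,2]))
u=np.array([.99885,-.048]);m=np.array([.6183,.0902]);d=o['tcp_pos'][:2]-(m+.03*u);print("tcp in jig",d@u,d@[.048,.99885])
S=Cam("side");im=grab_frame("side");p=S.proj([.56,.09,.02]);x,y=int(p[0]),int(p[1]);cv2.imwrite("pics/s5.png",cv2.resize(im[y-60:y+60,x-80:x+80],None,fx=5,fy=5,interpolation=cv2.INTER_CUBIC))
E
```

```text
8.575 [ 0.189  0.541 -0.655  2.164  0.576  0.613  0.645] [0.45281528 0.09986153 0.02827409] [-0.71208959  0.49995987 -2.99146757] [0.01536144 0.08359002 0.0146461 ] 0.012183811177387458 -0.043816826543236695
tcp in jig -0.19575832304265192 0.0017071479320182345
```

View pics/s5.png

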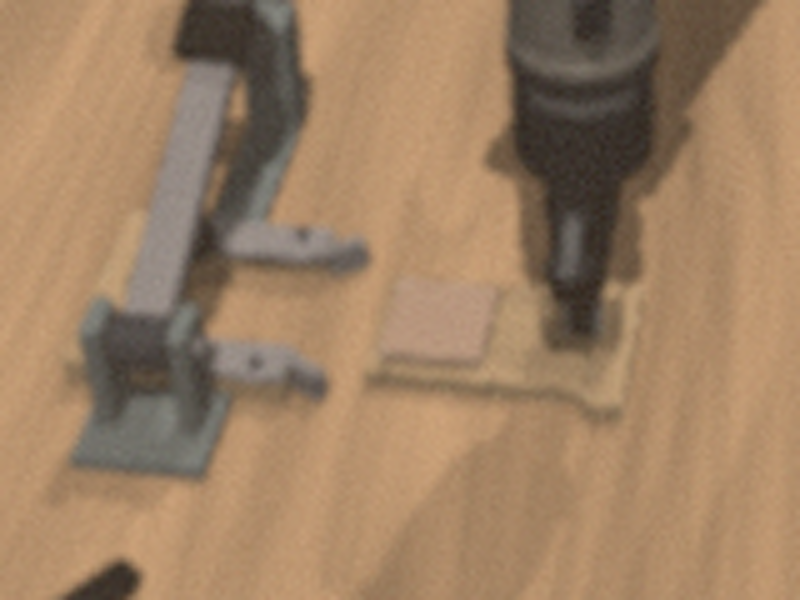

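>>> apply_moves(
  series="0.004 0 0 0.0007 -0.0018 0.008 0;0.004 0 0 0.0007 -0.002 0.02 0;0.004 0 0 0.0007 -0.002 0.032 0;0.004 0 0 0.0007 -0.002 0.042 0;0.004 0 0 0.0007 -0.002 0.052 0;0.004 0 0 0.0007 -0.002 0.062 0;0.004 0 0 0.0007 -0.0022 0.072 0;0.004 0 0 0.0007 -0.0022 0.082 0;0.004 0 0 0.0007 -0.0022 0.09 0;0.004 0 0 0.0007 -0.0022 0.09 0",
)

```text
clock: 9.88
tcp_pos: [0.5433, 0.0936, 0.0276]
orientation: [0.038, 1.57, -0.038]
contact_force: [-0.1, 1.4, -3.2]
grip_width: 0.0124
```

```bash
cat > st.py <<'E'
from h import *
o=get_obs()
M=R.from_rotvec(o['orientation']).as_matrix(); print(o['clock'],o['tcp_pos'].round(4),o['contact_force'].round(2),o['moment'].round(3),o['grip_width'],"yaw",np.arctan2(M[1,2],M[0,2]))
u=np.array([.99885,-.048]);m=np.array([.6183,.0902]);d=o['tcp_pos'][:2]-(m+.03*u);print("tcp in jig",d@u,d@[.048,.99885])
E
python3 st.py; python3 - <<'E'
from h import *
S=Cam("side");im=grab_frame("side");p=S.proj([.62,.09,.02]);x,y=int(p[0]),int(p[1]);cv2.imwrite("pics/s6.png",cv2.resize(im[y-60:y+60,x-80:x+80],None,fx=5,fy=5,interpolation=cv2.INTER_CUBIC))
E
```

```text
9.875 [0.5433 0.0936 0.0276] [-0.05  1.42 -3.24] [0.    0.188 0.017] 0.012436255523958568 yaw -0.048420510027872087
tcp in jig -0.10508794320453607 -0.00016979135120301467
```

View pics/s6.png

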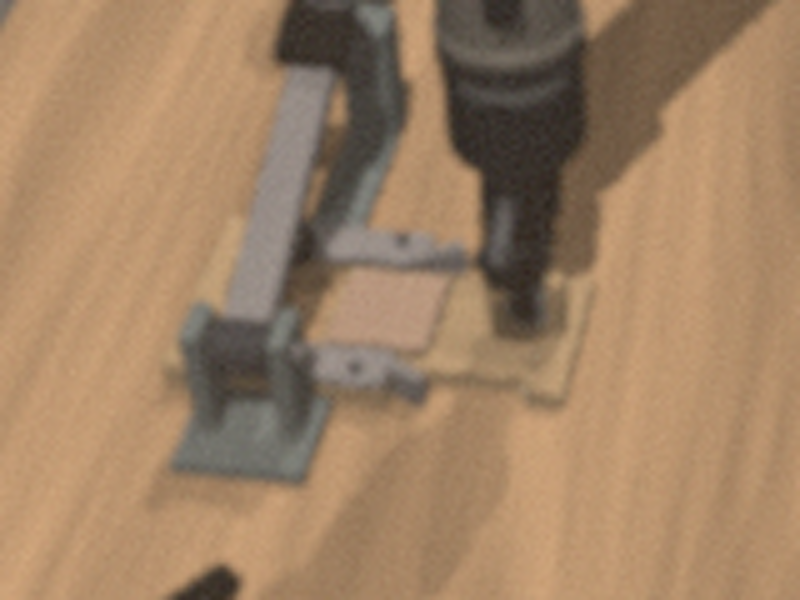

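The carrier has entered the rails with almost no side force. I continue to the stop.

>>> apply_moves(
  series="0 0 0 0.0006 0 0.008 0;0 0 0 0.0008 0 0.018 0;0 0 0 0.0008 0 0.028 0;0 0 0 0.0008 0 0.038 0;0 0 0 0.0008 0 0.045 0;0 0 0 0.0008 0 0.05 0;0 0 0 0.0008 0 0.053 0;0 0 0 0.0008 0 0.056 0;0 0 0 0.0008 0 0.058 0;0 0 0 0.0008 0 0.058 0",
)

```text
clock: 11.18
tcp_pos: [0.5985, 0.0918, 0.0275]
orientation: [0.036, 1.573, -0.037]
contact_force: [-7.6, -0.3, 8.4]
grip_width: 0.0127
```

```bash
python3 st.py
```

```text
11.175 [0.5985 0.0918 0.0275] [-7.6  -0.28  8.43] [0.103 1.499 0.035] 0.01270286230540693 yaw -0.04654653497275484
tcp in jig -0.04982942534796675 0.0006761622847978569
```

>>> apply_moves(
  series="0 0 0 -0.0007 0 0 0;0 0 0 -0.0007 0 0.002 0;0 0 0 -0.0007 0 0.004 0;0 0 0 -0.0007 0 0.005 0;0 0 0 -0.0007 0 0.005 0",
)

```text
clock: 11.8
tcp_pos: [0.5986, 0.0913, 0.0275]
orientation: [0.033, 1.582, -0.038]
contact_force: [-21.8, -1.7, 19.0]
grip_width: 0.0125
```

```bash
python3 st.py; python3 - <<'E'
from h import *
W=camera_info("wrist");im=grab_frame("wrist"); cv2.imwrite("pics/w7.png",im);pickle.dump((get_obs(),W),open("w7.pkl","wb"))
S=Cam("side");im=grab_frame("side");p=S.proj([.64,.09,.02]);x,y=int(p[0]),int(p[1]);cv2.imwrite("pics/s7.png",cv2.resize(im[y-60:y+60,x-80:x+80],None,fx=5,fy=5,interpolation=cv2.INTER_CUBIC))
E
```

```text
11.8 [0.5986 0.0913 0.0275] [-21.84  -1.72  18.99] [0.032 3.989 0.074] 0.012477668150942816 yaw -0.04531969866537383
tcp in jig -0.049722475821452956 0.00018106011665553184
```

View pics/s7.png

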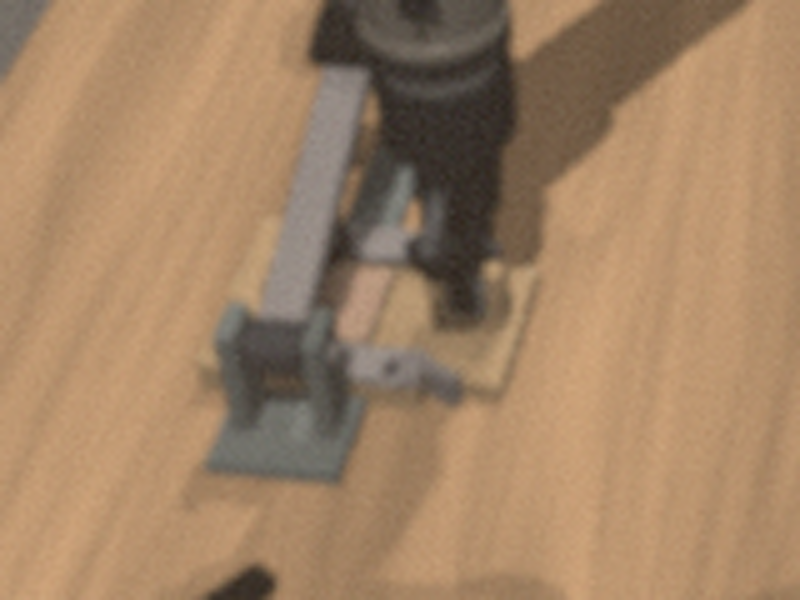

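View pics/w7.png

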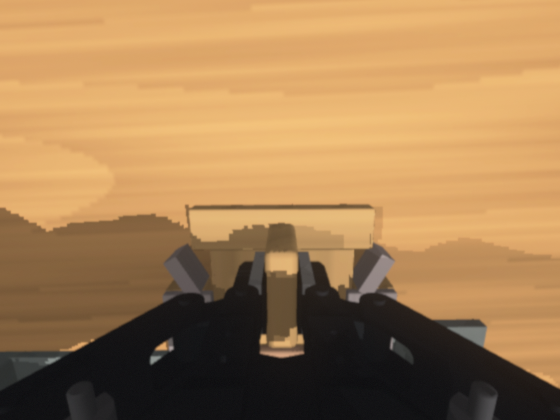

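```bash
python3 - <<'E'
import cv2
im=cv2.imread("pics/w7.png")[190:310,150:410]; cv2.imwrite("pics/w7c.png",cv2.resize(im,None,fx=3,fy=3,interpolation=cv2.INTER_CUBIC))
E
```

```text
(no output)
```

View pics/w7c.png

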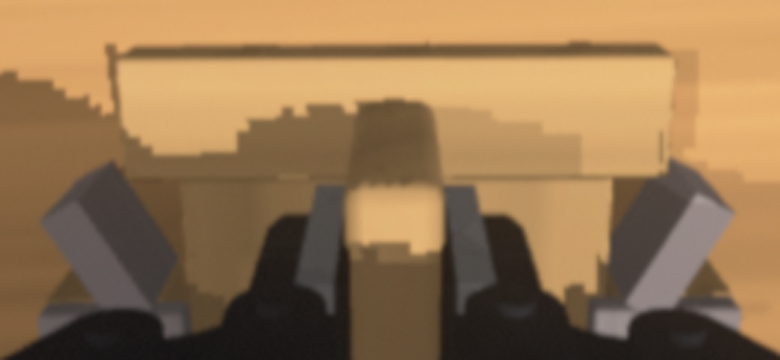

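```bash
python3 - <<'E'
from h import *
o,c=pickle.load(open("w7.pkl","rb")); W=Cam2(c)
u=np.array([.99885,-.048]);v=np.array([.048,.99885]);j0=np.array([.6183,.0902])+.03*u
def q(x,y,z):
    d=W.plane((150+x/3-.33,190+y/3-.33),z)[:2]-j0; return (np.array([d@u,d@v])*1000).round(1)
print("tip bot L",q(113,163,0),"R",q(672,160,0)," tip top L",q(75,197,.021),q(43,217,.021),"R",q(703,195,.021),q(733,213,.021))
print("rail front L",q(150,305,.021),"R",q(620,305,.021))
print("tail front",q(150,178,.012),q(640,178,.012),"tail rear",q(120,57,.012),q(670,57,.012))
print("fin top tail end",q(362,103,.056),q(430,103,.056))
print("fin front edge?",q(345,250,.056))
E
```

```text
tip bot L [-51.4 -55.1] R [-52.4  55.4]  tip top L [-52.8 -55.4] [-49.  -61.4] R [-53.6  54.7] [-50.2  60.2]
rail front L [-31.9 -43.6] R [-32.2  41.5]
tail front [-52.9 -44.5] [-53.2  45.9] tail rear [-75.9 -48.4] [-76.2  49.7]
fin top tail end [-80.6  -3.5] [-80.6   5.4]
fin front edge? [-59.6  -6. ]
```

The hard stop is reached: pushing harder did not move it. Relative to the plate tips and rail ends in the wrist view, the tail front is about level with the mouth, as it should be when home. I ease off, release and rise.

>>> apply_moves(
  series="0 0 0 0 0 -0.004 0;0 0 0 0 0 -0.007 0;0 0 0 0 0 -0.007 0;0 0 0 0 0 -0.007 0.5;0 0 0 0 0 -0.007 0.5;0 0 0 0 0 -0.007 0.5;0 0 0 0 0 -0.007 0.5;0 0 0 0 0 -0.007 0.5",
)

```text
clock: 12.9
tcp_pos: [0.5986, 0.091, 0.0275]
orientation: [0.038, 1.57, -0.038]
contact_force: [-0.3, 0.3, 0.1]
grip_width: 0.0427
```

```bash
python3 st.py
```

```text
12.9 [0.5986 0.091  0.0275] [-0.31  0.26  0.08] [-0.015  0.003  0.024] 0.04266958948946053 yaw -0.047836570742102485
tcp in jig -0.049732586399522404 -0.00017001547965803072
```

>>> apply_moves(
  series="0 0 0 -0.03 0 0 0.5;0 0 0 -0.08 0 0 0.5;0 0 0 -0.13 0 -0.02 0.5;0 0 0 -0.18 0 -0.05 0.5;0 0 0 -0.22 0 -0.08 0.5;0 0 0 -0.22 0 -0.09 0.5;0 0 0 -0.22 0 -0.09 0.5",
)

```text
clock: 13.78
tcp_pos: [0.5081, 0.0948, 0.2471]
orientation: [0.037, 1.571, -0.039]
contact_force: [0.5, 0.2, 0.4]
grip_width: 0.0426
```

```bash
python3 st.py; python3 - <<'E'
from h import *
o=get_obs();W=camera_info("wrist");im=grab_frame("wrist"); cv2.imwrite("pics/w8.png",im);pickle.dump((o,W),open("w8.pkl","wb"))
E
```

```text
13.775 [0.5081 0.0948 0.2471] [0.54 0.21 0.41] [-0.011 -0.019  0.027] 0.04259979509478632 yaw -0.04785924181549116
tcp in jig -0.14029280678771291 -0.0006946324603490515
```

View pics/w8.png

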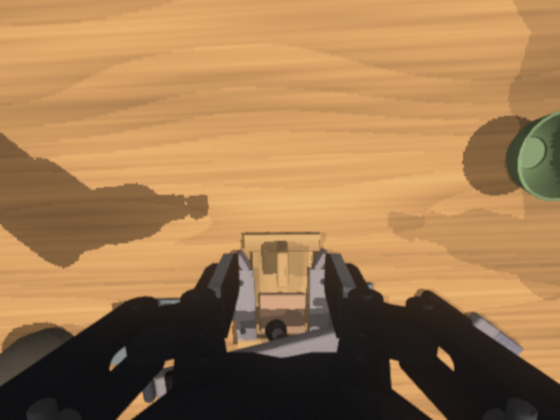

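The carrier still lies between the rails after release. I go above the pad with the gripper shut.

>>> apply_moves(
  series="0 0 0 0 -0.03 0.05 0;0 0 0 0 -0.06 0.1 0;0 0 0 0 -0.08 0.14 0;0 0 0 0 -0.0946 0.1777 0;0 0 0 0.02 -0.0946 0.1777 0;0 0 0 0.05 -0.0946 0.1777 0;0 0 0 0.05 -0.0946 0.1777 0",
)

```text
clock: 14.7
tcp_pos: [0.679, -0.0078, 0.1929]
orientation: [0.037, 1.578, -0.037]
contact_force: [0.8, -0.8, -0.3]
grip_width: -0.0
```

```bash
python3 st.py; python3 - <<'E'
from h import *
S=Cam("side");im=grab_frame("side");p=S.proj([.66,0.03,.1]);x,y=int(p[0]),int(p[1]);cv2.imwrite("pics/s9.png",cv2.resize(im[y-70:y+70,x-80:x+80],None,fx=4.2,fy=4.2,interpolation=cv2.INTER_CUBIC))
im=grab_frame("top");cv2.imwrite("pics/t9.png",cv2.resize(im[100:220,200:360],None,fx=5,fy=5,interpolation=cv2.INTER_CUBIC))
E
```

```text
14.7 [ 0.679  -0.0078  0.1929] [ 0.77 -0.83 -0.31] [ 0.019 -0.04   0.008] -4.8672832974067005e-05 yaw -0.04688016940575423
tcp in jig 0.035343754598611006 -0.09493325335886485
```

View pics/s9.png

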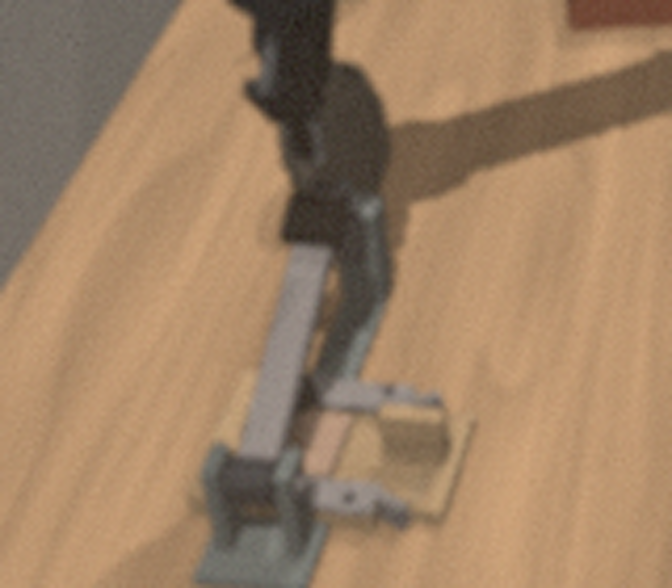

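View pics/t9.png

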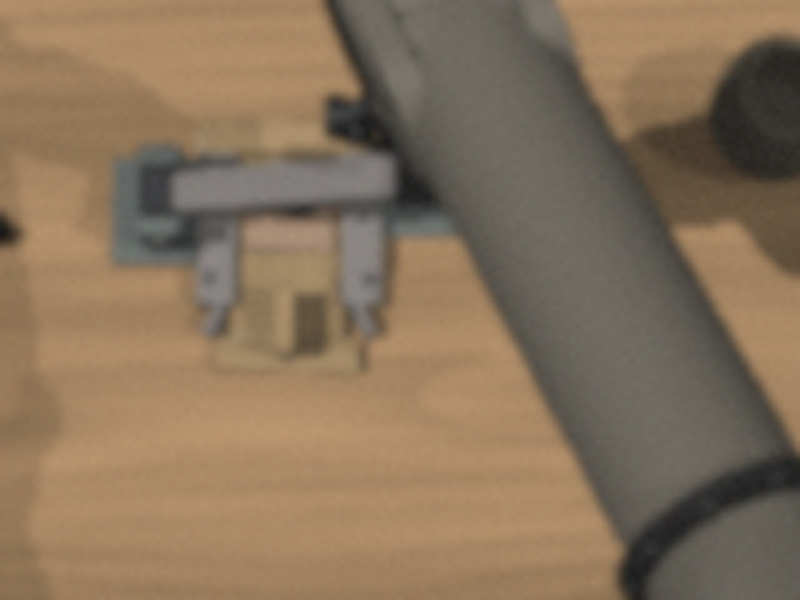

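Fingertips are centred over the pad in the side view: tips at about (310,170), pad at about (310,215) in the crop. I press along the lever's arc.

>>> apply_moves(
  series="0 0 0 0.015 0 0.001 0;0 0 0 0.03 0 0.002 0;0 0 0 0.04 0 0.002 0;0 0 0 0.048 -0.002 0.002 0;0 0 0 0.056 -0.005 0.002 0;0 0 0 0.064 -0.0085 0.002 0;0 0 0 0.072 -0.011 0.002 0;0 0 0 0.08 -0.013 0.002 0;0 0 0 0.08 -0.013 0.002 0",
)

```text
clock: 15.92
tcp_pos: [0.683, -0.0212, 0.1169]
orientation: [0.038, 1.571, -0.038]
contact_force: [-0.9, -0.6, 2.5]
grip_width: -0.0
```

```bash
python3 st.py
```

```text
15.925 [ 0.683  -0.0212  0.1169] [-0.85 -0.57  2.52] [-0.09   0.241 -0.02 ] -4.606010815726157e-05 yaw -0.04817954566596578
tcp in jig 0.039926588486357655 -0.10818974712348853
```

>>> apply_moves(
  series="0 0 0 0.005 -0.001 -0.001 0;0 0 0 0.01 -0.002 -0.002 0;0 0 0 0.015 -0.003 -0.002 0;0 0 0 0.018 -0.0035 -0.002 0;0 0 0 0.018 -0.0035 -0.002 0",
)

```text
clock: 16.55
tcp_pos: [0.6827, -0.0245, 0.1012]
orientation: [0.038, 1.566, -0.038]
contact_force: [0.8, -0.3, 8.8]
grip_width: 0.0001
```

```bash
python3 st.py
```

```text
16.55 [ 0.6827 -0.0245  0.1012] [ 0.77 -0.26  8.77] [-0.373 -0.201  0.056] 0.00014587992344001057 yaw -0.04832042226075497
tcp in jig 0.03985200131128432 -0.11146401778113595
```

>>> apply_moves(
  series="0 0 0 0.002 -0.0005 0 0;0 0 0 0.004 -0.001 0 0;0 0 0 0.006 -0.001 0 0;0 0 0 0.008 -0.0015 0 0;0 0 0 0.008 -0.0015 0 0",
)

```text
clock: 17.18
tcp_pos: [0.6828, -0.0259, 0.0935]
orientation: [0.038, 1.566, -0.038]
contact_force: [-0.4, -0.4, 10.5]
grip_width: -0.0001
```

```bash
python3 st.py
```

```text
17.175 [ 0.6828 -0.0259  0.0935] [-0.4  -0.44 10.54] [-0.341 -0.118 -0.027] -0.00010187348627251194 yaw -0.048284531015683106
tcp in jig 0.03995839928756934 -0.11283975989611357
```

>>> apply_moves(
  series="0 0 0 0.002 -0.0003 0 0;0 0 0 0.004 -0.0005 0 0;0 0 0 0.005 -0.001 0 0;0 0 0 0.005 -0.001 0 0",
)

```text
clock: 17.68
tcp_pos: [0.68, -0.0267, 0.0857]
orientation: [0.037, 1.572, -0.037]
contact_force: [-0.3, 0.3, 0.8]
grip_width: 0.0002
```

```bash
python3 st.py
```

```text
17.675 [ 0.68   -0.0267  0.0857] [-0.31  0.27  0.76] [ 0.033 -0.091 -0.026] 0.0002065896964801222 yaw -0.047689297646397885
tcp in jig 0.0372364319931229 -0.11379449281117757
```

The force fell from 10.5 N to about zero as the catch snapped. I press gently once more to confirm the lever is on its end stop.

>>> apply_moves(
  series="0 0 0 0.0015 0 0 0;0 0 0 0.003 0 0 0;0 0 0 0.004 0 0 0;0 0 0 0.004 0 0 0",
)

```text
clock: 18.18
tcp_pos: [0.6807, -0.0266, 0.0824]
orientation: [0.038, 1.571, -0.038]
contact_force: [-1.5, 0.4, -0.7]
grip_width: -0.0003
```

```bash
python3 st.py
```

```text
18.175 [ 0.6807 -0.0266  0.0824] [-1.48  0.45 -0.7 ] [-0.016 -0.026  0.003] -0.00032318580222667526 yaw -0.04780434089264105
tcp in jig 0.03789071511426753 -0.1137166757035316
```

>>> apply_moves(
  series="0 0 0 0.001 0 0 0;0 0 0 0.0018 0 0 0;0 0 0 0.0018 0 0 0",
)

```text
clock: 18.55
tcp_pos: [0.6808, -0.0266, 0.081]
orientation: [0.037, 1.57, -0.038]
contact_force: [-1.0, 0.3, 3.2]
grip_width: -0.0002
```

```bash
python3 st.py
```

```text
18.55 [ 0.6808 -0.0266  0.081 ] [-1.04  0.32  3.21] [-0.09   0.194  0.023] -0.00016605654262115088 yaw -0.04782091264308902
tcp in jig 0.038068335924944914 -0.11368556298291685
```

Contact at z = 0.081, which matches the latched height of 82 mm. I rise and retreat clear, then look.

>>> apply_moves(
  series="0 0 0 -0.02 0 0 0;0 0 0 -0.06 0 0 0;0 0 0 -0.11 0 0 0;0 0 0 -0.16 -0.03 -0.05 0;0 0 0 -0.17 -0.08 -0.1 0;0 0 0 -0.17 -0.13 -0.15 0;0 0 0 -0.17 -0.18 -0.19 0;0 0 0 -0.17 -0.22 -0.2 0;0 0 0 -0.17 -0.24 -0.2 0;0 0 0 -0.17 -0.24 -0.2 0",
)

```text
clock: 19.8
tcp_pos: [0.4687, -0.2593, 0.2516]
orientation: [0.04, 1.57, -0.042]
contact_force: [0.3, 0.7, 0.9]
grip_width: 0.0002
```

```bash
python3 st.py; python3 - <<'E'
from h import *
S=Cam("side");im=grab_frame("side");cv2.imwrite("pics/s10full.png",im);p=S.proj([.66,0.03,.1]);x,y=int(p[0]),int(p[1]);cv2.imwrite("pics/s10.png",cv2.resize(im[y-70:y+70,x-80:x+80],None,fx=4.2,fy=4.2,interpolation=cv2.INTER_CUBIC))
im=grab_frame("top");cv2.imwrite("pics/t10f.png",im);cv2.imwrite("pics/t10.png",cv2.resize(im[100:220,200:360],None,fx=5,fy=5,interpolation=cv2.INTER_CUBIC))
E
```

```text
19.8 [ 0.4687 -0.2593  0.2516] [0.26 0.67 0.87] [-0.006 -0.039  0.022] 0.0002349811166682946 yaw -0.05247738496498976
tcp in jig -0.1626785541314327 -0.3562317166624514
```

View pics/s10.png

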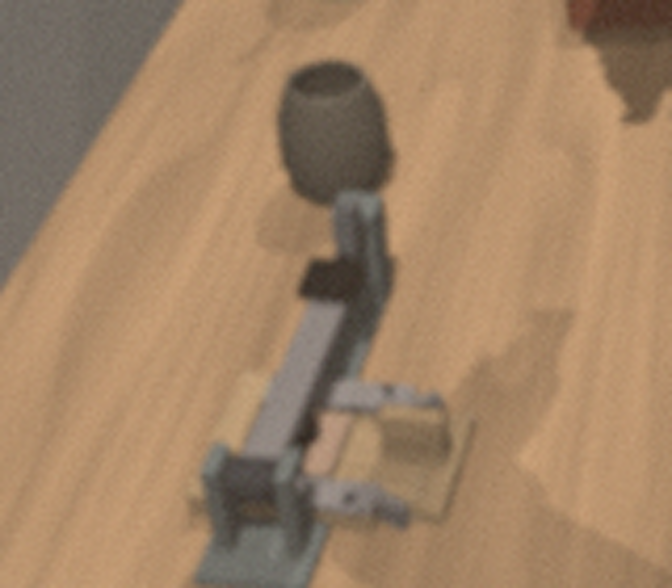

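View pics/t10.png

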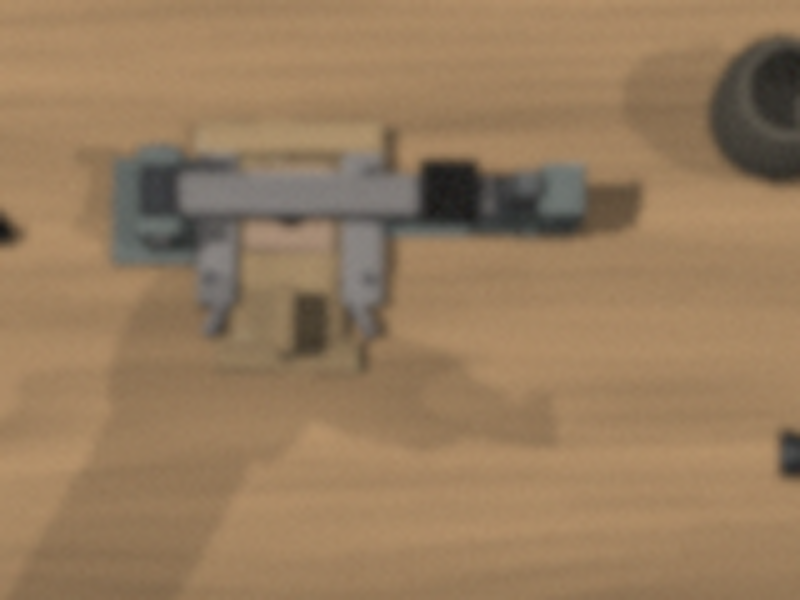

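View pics/t10f.png

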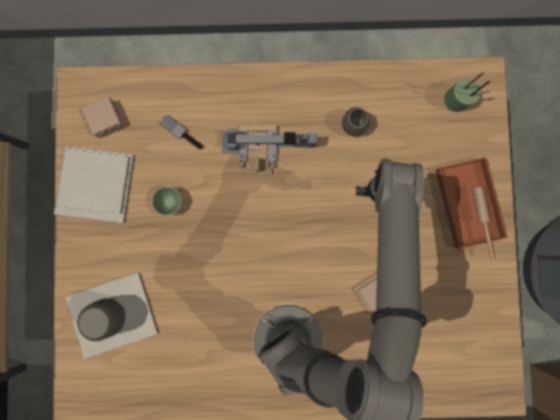

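The lever stays down by itself, with the pad at top-crop (449,190) and side-crop (331,280), and the foot is on the tile. The vase, bowl and brush look unmoved. One last numeric check before handing in.

```bash
python3 - <<'E'
from h import *
T=Cam("top");S=Cam("side");p=S.proj([.66,0.03,.1]);x,y=int(p[0]),int(p[1])
u=np.array([.99885,-.048]);v=np.array([.048,.99885]);j0=np.array([.6183,.0902])+.029*u
def tri(a,b):
    d1,d2=T.ray(a),S.ray(b); A=np.array([d1,-d2]).T; s=np.linalg.lstsq(A,S.o-T.o,rcond=None)[0]; P=T.o+d1*s[0];Q=S.o+d2*s[1]; return (P+Q)/2,np.linalg.norm(P-Q)
P,e=tri((200+449/5-.4,100+190/5-.4),(x-80+331/4.2-.4,y-70+280/4.2-.4)); d=P[:2]-j0; print("pad jig mm",d@u*1e3,d@v*1e3,P[2]*1e3,"gap",e)
for n,c in (("tail rear",(290,368)),("tail L",(212,365)),("tail R",(362,370))):
    d=T.plane((200+c[0]/5-.4,100+c[1]/5-.4),.012)[:2]-j0; print(n,d@u*1e3,d@v*1e3)
a=cv2.imread("pics/top0.png");b=cv2.imread("pics/t10f.png")
for n,(r0,r1,c0,c1) in dict(bowl=(180,222,148,190),brush=(112,152,156,208),vase=(102,140,338,376)).items():
    sh,_=cv2.phaseCorrelate(a[r0:r1,c0:c1,1].astype(np.float32),b[r0:r1,c0:c1,1].astype(np.float32)); print(n,"shift px",np.round(sh,2))
E
```

```text
pad jig mm 41.13842100134112 -110.00175170339739 73.99244551456691 gap 0.0006160337099341661
tail rear -73.82395512598183 -2.9763518504342485
tail L -72.94743930274116 51.31650576678329
tail R -74.09417657103567 -53.081225785439074
bowl shift px [0.46 0.56]
brush shift px [ 0.05 -0.1 ]
vase shift px [-0.07  0.03]
```

```bash
python3 -c "
from bench import *
print(hand_in())"
```

```text
the job is handed in; nothing more can be done
None
```

The middle-sized carrier is in the jig nose first and hard against the stop, and the lever is latched down by itself. I handed the job in at about 20 s of the 51 s allowed. I gripped the carrier by its fin, turned it through half a turn, slid it in, then pressed the lever along its arc with closed fingers.

Last checks:
- **Carrier:** pushing at 22 N did not move it any further. The tail's rear edge measures about -74 mm in the jig frame, against -75 mm nominal, and it sits on the centre line within about 1 mm.
- **Lever:** the press force peaked at about 10.5 N in the readings between moves, then fell to about zero when the catch snapped. A light re-press met the pad at 81 mm (82 mm nominal), and the lever stayed down after I let go.
- **Bystanders:** the vase and brush show no shift between the first and last top views. The bowl shows about 0.7 pixel, roughly 2–3 mm, and nothing went near it.

**Disagreements:**
- My two jig measurements differed by about 2 mm along x, so I judged "home" by the hard stop and the tail's position relative to the mouth plates.
- Locating the pad from the top and side cameras gave 74 mm for its height instead of 82 mm. That is coarse pixel picking, so I trusted the contact reading.

I could not measure the foot's force on the tile; I only saw it down on the tile in the pictures.

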